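# Raise the suction four clicks and start the pump

## Task

At the phone repair bench, push the controller's finned dial round with a fingertip, clockwise seen from above, by exactly four clicks from where it rests, without pinching its fin between the fingers and without going past the fourth click. Then press the oblong bar key fully down to start the pump and let it come up again; leave the round key and the loose things alone.

Things in the scene. Friction and masses are not known exactly. Their poses are not given: they have to be found in the camera images.
- dial (a joint): click-stop suction dial, rad: 11 clicks 0.419 (24 degrees) apart, 0 to 4.189, growing clockwise seen from above. It starts in one of the first six. A spring pawl snaps it into the nearest click; going over the hump between two takes up to 0.16 N m, about 6 N on the fin's outer part, then it jumps ahead of the finger into the next click.
- dial_axis (a point): point on the dial's upright axis at the top of its black disc (74 mm across, 12 mm high, top 67 mm above the table). On the disc stands only a straight grey radial fin: 12 mm thick, from 12 mm behind the axis to 38 mm in front of it, 25 mm high above this point. Fixed and loose things keep 75 mm from the axis.
- fin_tip (a point): point at the outer end of the fin, 36 mm from the dial axis, on the fin's middle plane, 12 mm above the disc's top; the direction from dial_axis to it is where the fin points. Black ticks on the deck mark the clicks.
- fin_back (a point): centre of the outer face of the trailing cheek of the fin (46 x 22 mm): a finger pushing on this cheek turns the dial clockwise from above. Its z axis is up, x runs outward along the fin.
- fin_front (a point): centre of the outer face of the leading (clockwise) cheek of the fin, same size.
- bar_key (a joint): travel of the bar key, m: 0 up, 0.006 fully down. Spring: starts to move at 1 N, fully down at 5 N; comes back up when let go.
- bar_key_top (a point): centre of the top face of the pump key, an oblong bar key 22 x 50 mm, grey plastic, top 69 mm above the table, on the same deck as the dial, about 123 mm from the dial's axis.
- round_key (a joint): travel of the round release key (not to be pressed), m: 0 up, 0.006 fully down.
- round_key_top (a point): centre of the top of the round release key, 22 mm across, top 69 mm above the table, 64 mm from the bar key.
- controller: suction controller, a fixed low box 190 x 240 x 55 mm, black with white deck, origin under its centre, x towards its rear; the dial stands on its left half (+y), the two keys on its right half.
- plate: fixed suction plate 200 x 120 x 36 mm beside the controller, origin under its centre; a phone lies on it.
- phone: phone 147 x 71 x 8 mm lying on the suction plate (leave it), origin centre of its underside.
- phone2: phone 147 x 71 x 8 mm lying at the far side of the table (leave it), origin centre of its underside.
- battery: flat phone battery 32 x 58 x 6 mm lying loose on the rear of the controller's deck (leave it), origin centre of its underside.
- screw_jar: small jar 28 mm across and 28 mm high standing loose on the rear left of the deck (leave it), origin centre of its underside.
- screwdriver: screwdriver 170 mm long lying on the right of the table, handle towards the robot (leave it).
- brush: brush 170 mm long lying on the left of the table, handle towards the robot (leave it).
- tape_roll: roll of tape 80 mm across, 20 mm high, lying at the far side (leave it), origin centre of its underside.

How it is judged:
By the outcome, as a careful person would: the job done as asked, in the order asked, and still so for the second after the job is handed in, with the robot touching nothing.
It also fails if it takes over 43 s, if anything falls off the work surface, if the arm or the gripper's body presses on something with over 40 N, if the wrist force passes 120 N, or if a joint passes its speed limit or range.

## Robot

A 6-joint arm with a two-finger parallel gripper is mounted at the origin on the work surface. World frame = base frame: x ahead of the robot, y to its left, z up, the work surface at z = 0. Lengths are in mm, angles in degrees, forces in N, time in s.
With the tool pointing down it reaches from about 325 to 1000 mm from the base axis. Payload 5.1 kg.
Tool frame: the origin (TCP) lies at the very end of the fingers, on their centre line; the grasp point (between the pads) lies behind it (r.grip_depth is the z of the grasp point in the tool frame, in mm); z points along the fingers, y is the line along which they close (so a half turn about z gives the same grasp; the last joint's range is limited). The gripper opens to 85 mm and grips with 20 to 120 N. Pads are 22 mm wide; open, the fingers measure 114 mm over their backs; the gripper's body (76 mm by 85 mm) begins 54 mm behind the grasp point. The pads swing forward as they close: fully open they stand 13 mm farther back than shut.
Start: joints at [-79.389, 7.093, 94.555, -0, 78.352, -4.733], TCP at [171.964, -626.828, 205.422] pointing down, gripper open.
Joint ranges: [-149.61, 149.61], [-58.7, 133.49], [1.44, 155.28], [-77.14, 257.14], [18.33, 153.61], [-166.67, 166.67]. Speed limits (degrees/s): [147.25, 147.25, 180, 180, 180, 180].

## Interface

Orientations are given as a 3x3 rotation matrix whose columns are the frame's x, y, z axes.
In Python, from plant import r, planner, viewer, sign_off, spotter gives the robot as it stands. Calls block until the motion is done:
- r.move_to(position, orientation): joint-space move of the TCP to a pose.
- r.move_l(position, feed=150, frame=None): straight line of the TCP; frame=None keeps the orientation; feed is the mean speed in mm/s.
- r.move_joints(angles): joint-space move.
- r.command_gripper(opening, force=None): finger opening in mm; force is the grip in N (None keeps the last); returns when the fingers have stopped.
- r.hold(seconds).
- planner.solve_ik(position, orientation): joint angles nearest the present ones, or None.
- viewer.get_image(name): name is "side" or "top" or "wrist"; returns a dict with "pixels" (420x560x3 uint8, blue, green, red), "range_z" (420x560 float32, mm along the optical axis (not along the pixel's ray), 0 where there is no reading), "fx", "fy", "cx", "cy" (pixels), "cam_to_world" (4x4, takes a point from camera to world coordinates). Camera axes: x right, y down, z forward; pixel columns grow to the right and rows downward; lengths in mm; the calibration is good to about 2 mm. A picture is of the moment at which its call begins.
A pose or a line that the arm cannot do raises r.PlanningError and nothing moves.
- sign_off(): hands the job in; it is judged then, once.
Trained networks look in a picture, given as the dict that the camera call returned (one of the last four; its "shot" number tells which), for a name from the list of things; names that differ only in an ending like _2 or _b are one class to them, and where a whole thing is asked for, a point or a joint stands for the part that bears it (a point fixed in the world has none). Each returns a list of dicts, best first, with "p" (0 to 1); they miss things now and then, are a little off and sometimes report something else, mostly with a low value. They report only what shows in the picture. A call takes as long as a camera call.
- spotter.trace(picture, target): "pixels" (420x560 bool, what is visible of it).
- spotter.landmark_of(picture, target): "location" ([x, y, z] in mm, in world coordinates, good to about 4 mm: a listed point, or the origin of a listed thing).
Readings, each from a call of its own:
- r.read_time_s(): time.
- r.read_joint_pos(): joint angles.
- r.read_dq(): joint speeds.
- r.read_joint_efforts(): joint torques, N m.
- r.read_tool_pos(): TCP position.
- r.read_orientation(): TCP orientation.
- r.read_force(): force on the tool from outside, world axes, zero at the start.
- r.read_torque(): the same for the moment, N m.
- r.read_gripper_width(): finger opening in mm.
- r.read_gripper_force(): force on a finger pad.
Only numpy, scipy, OpenCV 4.12 (cv2) and the standard library are available. Lean on these libraries where they do the work, as an engineer would, in place of code of your own. Each camera call takes 0.05 s, during which the arm holds its last target. There are 200 camera calls.

## Working session

There is one attempt and no reset: what is moved stays moved. The work goes in short steps, each a Python script; the robot and the scene stay as the last script left them, time stands still between calls to the robot, and variables do not carry over. Pictures are saved under pics/ and viewed, at most 10 in all, crops included, and the job is handed in when it is done.

```bash
mkdir -p pics; ls; python3 - <<'E'
from plant import r, planner, viewer, sign_off, spotter
import cv2
for c in("top","side"):
    im=viewer.get_image(c); cv2.imwrite(f"pics/{c}0.png",im["pixels"])
    for n in("dial_axis","fin_tip","fin_back","fin_front","bar_key_top","round_key_top","controller","screw_jar","battery"):
        print(c,n,[(x["location"],round(x["p"],2)) for x in spotter.landmark_of(im,n)[:2]])
print(r.read_time_s())
E
```

```text
pics
top dial_axis [([520.6, 222.5, 69.3], 0.71)]
top fin_tip [([511.2, 257.2, 78.6], 0.55)]
top fin_back [([506.1, 237.9, 79.6], 0.56)]
top fin_front [([521.7, 237.2, 79.2], 0.79)]
top bar_key_top [([521.8, 97.9, 67.0], 0.4)]
top round_key_top [([772.0, 199.6, 3.4], 0.65), ([784.8, -23.9, 1.5], 0.55)]
top controller [([549.0, 170.0, -1.2], 0.66)]
top screw_jar [([609.6, 266.5, 56.2], 0.52), ([588.2, 99.5, 66.9], 0.46)]
top battery [([621.9, 157.5, 59.8], 0.6)]
side dial_axis [([516.9, 220.7, 67.3], 0.96)]
side fin_tip [([512.3, 263.1, 79.2], 0.93)]
side fin_back [([503.4, 234.8, 75.7], 0.73)]
side fin_front [([612.0, 261.2, 55.9], 0.31)]
side bar_key_top [([524.8, 100.2, 73.0], 0.62), ([506.2, 237.8, 79.2], 0.48)]
side round_key_top [([591.0, 103.4, 68.4], 0.63)]
side controller [([548.9, 171.0, 3.4], 0.79), ([519.7, 235.7, 79.5], 0.75)]
side screw_jar [([611.2, 266.8, 54.1], 0.63)]
side battery [([777.7, -17.6, 0.3], 0.65), ([625.2, 162.3, 53.7], 0.58)]
1.0
```

View pics/top0.png

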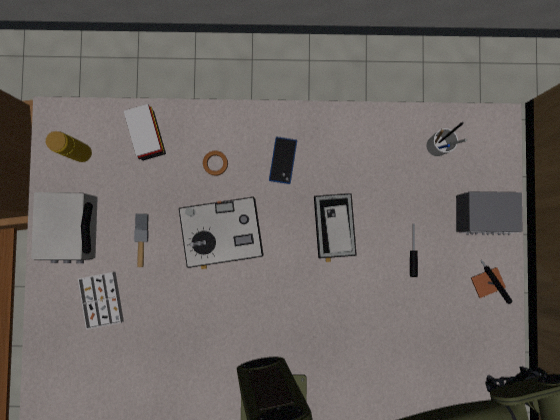

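View pics/side0.png

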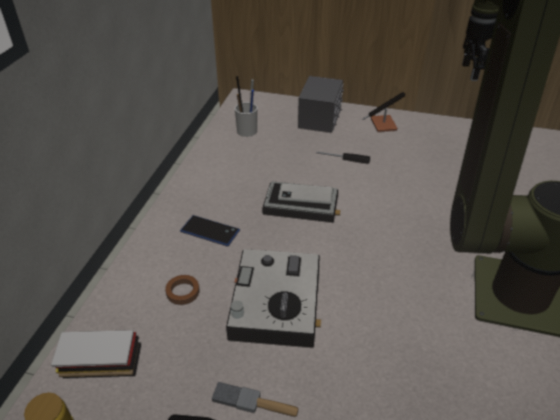

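The top view shows the controller at about (220,232). Its dial is at (203,242) with the fin pointing image-left (+y), the bar keys are at (243,240) and (224,207), and the round key is at (244,219). One oblong thing at the rear is the battery. Next I'll look from closer with the wrist camera.

```bash
cat > h.py <<'E'
from plant import r, planner, viewer, sign_off, spotter
import numpy as np, cv2
def R(th,s=1):
    "tool down, tool x = s * clockwise tangent of a fin pointing at th (deg)"
    a=np.radians(th); x=s*np.array([np.sin(a),-np.cos(a),0]); z=np.array([0,0,-1.]); return np.column_stack([x,np.cross(z,x),z])
def look(c,names,png=None):
    im=viewer.get_image(c)
    if png: cv2.imwrite(png,im["pixels"])
    for n in names: print(c,n,[(x["location"],round(x["p"],2)) for x in spotter.landmark_of(im,n)[:2]])
    return im
E
python3 - <<'E'
from h import *
print(r.grip_depth)
for s in(1,-1):
    for th in(102,6): print(s,th,planner.solve_ik([515,200,250],R(th,s)))
r.command_gripper(0)
s=1 if abs(planner.solve_ik([515,200,250],R(102,1))[5])<abs(planner.solve_ik([515,200,250],R(102,-1))[5]) else -1
print(s); r.move_to([500,190,270],R(102,s))
look("wrist",["dial_axis","fin_tip","fin_back","fin_front","bar_key_top","round_key_top","controller"],"pics/w1.png")
print(r.read_time_s(),r.read_joint_pos())
E
```

```text
-18.700000000000003
1 102 [ 1.56561461e+01 -6.68242898e+00  1.04093377e+02 -2.54444375e-14
  8.25890519e+01  9.36561461e+01]
1 6 None
-1 102 [ 1.56561461e+01 -6.68242898e+00  1.04093377e+02 -2.54444375e-14
  8.25890519e+01 -8.63438539e+01]
-1 6 [ 1.56561461e+01 -6.68242898e+00  1.04093377e+02 -2.54444375e-14
  8.25890519e+01  9.65614605e+00]
-1
wrist dial_axis [([515.4, 225.9, 62.8], 0.92)]
wrist fin_tip [([511.0, 259.9, 79.2], 0.64)]
wrist fin_back [([507.1, 236.3, 79.5], 0.81)]
wrist fin_front [([521.3, 233.2, 82.1], 0.88)]
wrist bar_key_top [([527.3, 98.6, 69.3], 0.57)]
wrist round_key_top [([589.2, 96.5, 73.3], 0.62)]
wrist controller [([551.9, 171.0, -3.0], 0.8)]
5.2583 [ 1.50437432e+01 -9.47670750e+00  1.04700442e+02  7.45014326e-04
  8.47781309e+01 -8.69433702e+01]
```

View pics/w1.png

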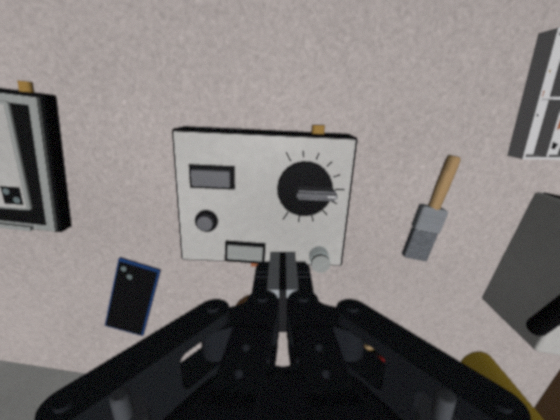

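The wrist view shows the dial disc centred near (305,188) with the fin pointing right along +y. The bar key is at (212,177), the round key at (206,221), the battery at (244,252) and the jar at (319,258). I'll refine the dial from range data.

```bash
cat >> h.py <<'E'
def cloud(im):
    v,u=np.indices(im["range_z"].shape); z=im["range_z"]
    P=np.stack([(u-im["cx"])/im["fx"]*z,(v-im["cy"])/im["fy"]*z,z,np.ones_like(z)],-1)@im["cam_to_world"].T
    P=P[...,:3]; P[z<=0]=np.nan; return P
def dial(im,c=(517,223)):
    P=cloud(im); d=np.hypot(P[...,0]-c[0],P[...,1]-c[1]); g=im["pixels"].max(-1)
    fin=P[(d<46)&(P[...,2]>84)&(P[...,2]<100)]; disc=P[(d<48)&(P[...,2]>60.5)&(P[...,2]<100)]
    print("fin n",len(fin),"z",np.median(fin[:,2]),cv2.minAreaRect(fin[:,:2].astype(np.float32)))
    print("disc n",len(disc),cv2.minEnclosingCircle(disc[:,:2].astype(np.float32)),np.median(disc[:,2]))
    m=fin[:,:2].mean(0); w=np.linalg.svd(fin[:,:2]-m,full_matrices=False)[2][0]
    print("centre",m,"angle mod 180",np.degrees(np.arctan2(w[1],w[0]))%180)
E
python3 - <<'E'
from h import *
im=viewer.get_image("wrist"); dial(im)
P=cloud(im)
for n,(u,v) in dict(bar=(212,177),rnd=(206,218)).items(): print(n,P[v,u])
for n in("bar_key","round_key"):
    t=spotter.trace(im,n)
    for k in t[:2]:
        q=P[k["pixels"]]; q=q[q[:,2]>66]; print(n,k["p"],len(q),q.mean(0) if len(q) else 0, np.nanmin(q,0),np.nanmax(q,0))
E
```

```text
fin n 401 z 90.07125466950185 ((512.4857788085938, 236.22715759277344), (12.430018424987793, 49.358177185058594), 8.840425491333008)
disc n 2462 ((514.5494384765625, 223.9578857421875), 37.16818618774414) 66.67741924300452
centre [511.54844133 236.22936029] angle mod 180 99.08183030822262
bar [522.47803976 103.80152426  68.45856496]
rnd [580.92943903 102.99656609  66.66842642]
bar_key 0.77 639 [524.07168285 101.25299705  68.19193335] [510.26781662  76.208488    66.0162982 ] [538.65524994 126.49579498  70.64489089]Traceback (most recent call last):
  File "<stdin>", line 8, in <module>
    res = np.fmin.reduce(a, axis=axis, out=out, **kwargs)
ValueError: zero-size array to reduction operation fmin which has no identity
```

```bash
cat >> h.py <<'E'
A=np.array([514.5,224.]); TH=99.; Z=74
def pose(phi,off=17,rad=26,z=Z):
    a=np.radians(phi); u=np.array([np.cos(a),np.sin(a)]); t=np.array([np.sin(a),-np.cos(a)])
    return [*(A+rad*u-off*t),z],R(phi,-1)
def push(a,b,step=4,feed=25):
    for phi in np.arange(a-step,b-1e-6,-step):
        p,o=pose(phi); r.move_l(p,feed=feed,frame=o); f=r.read_force()
        t=-o[:,0]; print("turned %.1f push %.1f  F %s  t %.1f"%(TH-phi,np.dot(f,-np.array([np.sin(np.radians(phi)),-np.cos(np.radians(phi)),0])),np.round(f,1),r.read_time_s()))
E
python3 - <<'E'
from h import *
p,o=pose(TH,27,z=130); r.move_to(p,o)
p,o=pose(TH,27); r.move_l(p,feed=80)
p,o=pose(TH+4,17); r.move_l(p,feed=40,frame=o)
push(TH+4,TH-17)
im=look("wrist",["fin_tip","dial_axis"],"pics/w2.png"); dial(im,A)
im=look("top",["fin_tip","dial_axis"])
im=look("side",["fin_tip","dial_axis"],"pics/s2.png"); dial(im,A)
E
```

```text
turned 0.0 push -0.2  F [ 0.2 -0.1  0.1]  t 7.5
turned 4.0 push -0.2  F [ 0.3 -0.2 -0.2]  t 7.7
turned 8.0 push 0.8  F [-0.8  0.5  0.4]  t 8.0
turned 12.0 push 0.9  F [-0.9  0.3 -0.2]  t 8.2
turned 16.0 push 0.1  F [-0.   0.8  0.8]  t 8.5
wrist fin_tip [([513.3, 260.1, 82.4], 0.88), ([508.6, 235.0, 77.8], 0.47)]
wrist dial_axis [([517.9, 223.5, 62.4], 0.94)]
fin n 759 z 89.86598121293432 ((512.2059326171875, 236.46121215820312), (12.725029945373535, 49.606170654296875), 10.882784843444824)
disc n 6380 ((515.125732421875, 224.36683654785156), 37.494895935058594) 66.6134184835967
centre [512.95993726 223.70665297] angle mod 180 105.4139665235247
top fin_tip [([510.0, 260.2, 74.8], 0.73)]
top dial_axis [([519.1, 223.6, 68.9], 0.76)]
side fin_tip [([510.9, 260.9, 76.9], 0.63)]
side dial_axis [([516.5, 221.6, 65.9], 0.65)]
fin n 38 z 89.9331219203454 ((508.1865234375, 254.31517028808594), (15.492005348205566, 30.366470336914062), 52.623512268066406)
disc n 480 ((512.3722534179688, 226.92376708984375), 37.50149917602539) 66.36430020376571
centre [508.57030935 255.03270878] angle mod 180 126.55870724148176
```

View pics/w2.png

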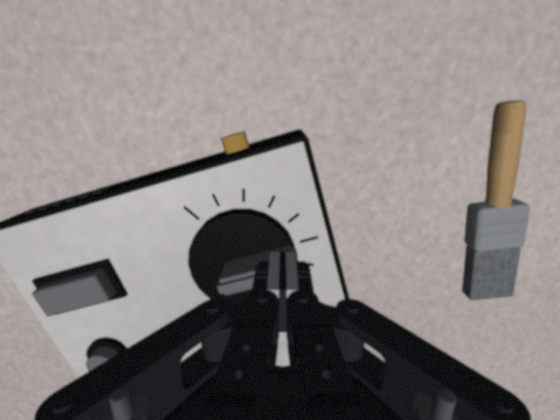

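The wrist view shows the fingertip at (283,255) just behind the fin, whose top runs from about (220,285) to (270,262). The fin hasn't turned yet, so the finger is slimmer than I assumed. I'll advance in finer steps, watching the force.

```bash
python3 - <<'E'
from h import *
print(r.read_gripper_width(),r.read_tool_pos())
push(TH-16,TH-38,2)
im=look("wrist",["fin_tip","dial_axis"],"pics/w3.png"); dial(im,A)
im=look("top",["fin_tip"]); im=look("side",["fin_tip"])
E
```

```text
-0.19353863142216593 [500.76294213 251.87337784  74.01481027]
turned 18.0 push 0.2  F [-0.2 -0.3 -0.1]  t 9.2
turned 20.0 push -0.2  F [ 0.2 -0.1 -0.8]  t 9.4
turned 22.0 push -0.1  F [ 0.1  0.  -0.1]  t 9.7
turned 24.0 push 0.8  F [-0.7  0.7 -0.3]  t 9.9
turned 26.0 push 0.3  F [-0.2  0.6  0.5]  t 10.2
turned 28.0 push -0.5  F [ 0.4 -0.5  0.3]  t 10.4
turned 30.0 push -0.3  F [0.4 0.  0.1]  t 10.7
turned 32.0 push -0.8  F [ 0.7 -0.2  0.3]  t 10.9
turned 34.0 push 0.4  F [ 0.1  1.2 -0.1]  t 11.2
turned 36.0 push -0.6  F [ 0.4 -0.5  0.8]  t 11.4
turned 38.0 push 0.1  F [-0.3 -0.2  1.3]  t 11.7
wrist fin_tip [([511.2, 263.1, 76.4], 0.73)]
wrist dial_axis [([515.4, 221.6, 62.2], 0.88)]
fin n 1109 z 89.64651467064755 ((512.5120239257812, 236.86520385742188), (12.743200302124023, 50.0756950378418), 10.658013343811035)
disc n 6268 ((514.3995361328125, 224.50946044921875), 37.65154266357422) 66.72411882936255
centre [511.00561704 232.91259546] angle mod 180 104.07305637555288
top fin_tip [([509.7, 259.6, 77.3], 0.76)]
side fin_tip [([509.0, 258.8, 76.8], 0.85)]
```

View pics/w3.png

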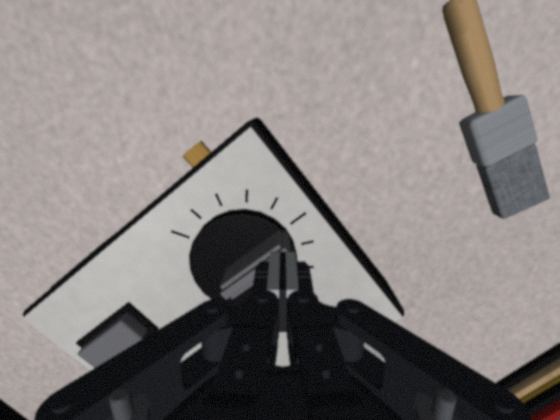

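The fin is still at its original angle, running (222,285) to (280,245), and the tip at (285,255) seems to overlap it. I need to check where the fingertips really are.

```bash
python3 - <<'E'
from h import *
im=viewer.get_image("wrist"); P=cloud(im)
t=np.array(r.read_tool_pos()); o=np.array(r.read_orientation()); print(t,o)
q=np.linalg.inv(im["cam_to_world"])@[*t,1]; print("tcp px",im["fx"]*q[0]/q[2]+im["cx"],im["fy"]*q[1]/q[2]+im["cy"],q[2])
print("cam",im["cam_to_world"][:3,3])
for v in range(236,340,6): print(v,[np.round(np.r_[(P[v,u]-t)@o, ],0).tolist()+[round(float(P[v,u,2]))] for u in(272,283,294)])
E
```

```text
[512.21634606 254.98492509  73.99665785] [[-8.74722760e-01  4.84623661e-01 -2.91439983e-05]
 [ 4.84623661e-01  8.74722760e-01  8.08896706e-06]
 [ 2.94130235e-05 -7.04826754e-06 -1.00000000e+00]]
tcp px 280.9718446553599 245.98666580258447 186.49861356938408
cam [438.65406538 296.68317354 242.13723719]
236 [[6.0, -6.0, 2.0, 72], [7.0, 1.0, -1.0, 75], [-2.0, 9.0, 20.0, 54]]
242 [[6.0, -5.0, -7.0, 81], [7.0, 1.0, -10.0, 84], [-6.0, 9.0, 17.0, 57]]
248 [[6.0, -5.0, -15.0, 89], [8.0, 1.0, -18.0, 92], [-6.0, 9.0, 9.0, 65]]
254 [[11.0, -5.0, -31.0, 105], [12.0, 1.0, -32.0, 106], [11.0, 7.0, -32.0, 106]]
260 [[12.0, -4.0, -39.0, 113], [12.0, 1.0, -39.0, 113], [12.0, 7.0, -39.0, 113]]
266 [[12.0, -4.0, -44.0, 118], [12.0, 1.0, -45.0, 119], [12.0, 6.0, -44.0, 118]]
272 [[12.0, -4.0, -50.0, 124], [12.0, 1.0, -50.0, 124], [12.0, 6.0, -50.0, 124]]
278 [[12.0, -4.0, -55.0, 129], [12.0, 1.0, -54.0, 128], [12.0, 6.0, -55.0, 129]]
284 [[12.0, -4.0, -60.0, 134], [12.0, 1.0, -59.0, 133], [12.0, 6.0, -59.0, 133]]
290 [[11.0, -3.0, -63.0, 137], [11.0, 1.0, -63.0, 137], [12.0, 6.0, -64.0, 138]]
296 [[12.0, -3.0, -69.0, 143], [9.0, 1.0, -64.0, 138], [13.0, 5.0, -69.0, 143]]
302 [[13.0, -3.0, -73.0, 147], [5.0, 1.0, -62.0, 136], [13.0, 5.0, -73.0, 147]]
308 [[13.0, -3.0, -77.0, 151], [2.0, 1.0, -63.0, 137], [13.0, 5.0, -76.0, 150]]
314 [[13.0, -3.0, -80.0, 154], [-1.0, 1.0, -63.0, 137], [12.0, 5.0, -79.0, 153]]
320 [[12.0, -3.0, -82.0, 156], [-4.0, 1.0, -63.0, 137], [13.0, 5.0, -83.0, 157]]
326 [[13.0, -3.0, -86.0, 160], [-8.0, 1.0, -62.0, 136], [16.0, 5.0, -89.0, 163]]
332 [[12.0, -3.0, -87.0, 161], [-85.0, 1.0, 20.0, 54], [14.0, 5.0, -90.0, 164]]
338 [[11.0, -3.0, -89.0, 163], [-91.0, 1.0, 20.0, 54], [11.0, 5.0, -90.0, 164]]
```

```bash
python3 - <<'E'
from h import *
t=r.read_tool_pos(); r.move_l([t[0],t[1],100],feed=100)
p,o=pose(TH,40,z=100); r.move_l(p,feed=100,frame=o)
t=np.array(r.read_tool_pos()); o=np.array(r.read_orientation())
for c in("wrist","side"):
    im=viewer.get_image(c); L=(cloud(im)-t)@o
    m=(abs(L[...,0])<20)&(abs(L[...,1])<25)&(L[...,2]<25)&(L[...,2]>-90)
    for a in range(-60,25,5):
        k=L[m&(L[...,2]>=a)&(L[...,2]<a+5)]
        if len(k): print(c,a,len(k),k.min(0).round(),k.max(0).round())
    px=im["pixels"]; q=np.linalg.inv(im["cam_to_world"])@[*t,1]; u=int(im["fx"]*q[0]/q[2]+im["cx"]);v=int(im["fy"]*q[1]/q[2]+im["cy"]); print(c,u,v)
    cr=px[max(0,v-60):v+60,max(0,u-80):u+80]; cv2.imwrite(f"pics/{c}4.png",cv2.resize(cr,None,fx=3,fy=3,interpolation=cv2.INTER_CUBIC))
a,b=[cv2.resize(cv2.imread(f"pics/{c}4.png"),(400,300)) for c in("wrist","side")]
cv2.imwrite("pics/both4.png",np.hstack([a,b])); print(r.read_time_s())
E
```

```text
wrist -60 298 [  6. -12. -60.] [ 12.  15. -55.]
wrist -55 371 [  6. -12. -55.] [ 12.  15. -50.]
wrist -50 322 [  6. -12. -50.] [ 12.  15. -45.]
wrist -45 295 [  6. -12. -45.] [ 12.  15. -40.]
wrist -40 260 [  6. -12. -40.] [ 12.  15. -35.]
wrist -35 178 [  7. -12. -35.] [ 12.  14. -30.]
wrist -30 30 [ 10.  -5. -30.] [ 11.   8. -28.]
wrist 280 245
side -55 5 [ -5.  14. -54.] [  7.  16. -51.]
side -50 14 [ -9.  11. -50.] [  7.  16. -45.]
side -45 14 [ -7.   7. -45.] [ 11.  17. -40.]
side -40 15 [ -9.   6. -40.] [ 11.  15. -36.]
side -35 10 [ -9.   5. -35.] [ 11.  14. -31.]
side -30 4 [ -7.   5. -29.] [ 11.   9. -27.]
side -25 1 [ -7.   6. -25.] [ -7.   6. -25.]
side 302 304
13.4
```

View pics/both4.png

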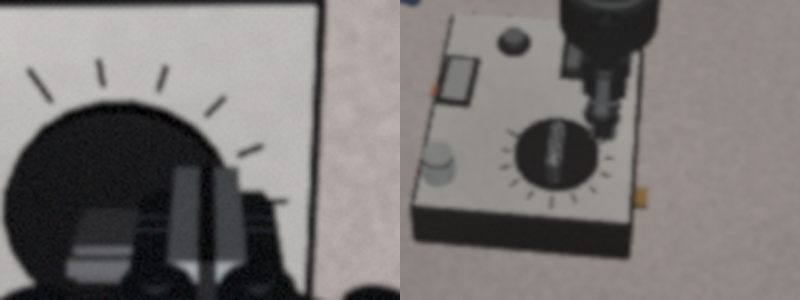

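Both cameras agree: the closed fingertips end about 28 mm short of the reported TCP, so my pushes passed over the fin. In the left crop the fin (70–130, 210–280) is untouched next to the fingertip at (205,170). I'll use Z = 74 − 28 = 46.

```bash
sed -i 's/^A=.*/A=np.array([514.5,224.3]); TH=100.; Z=46/' h.py; python3 - <<'E'
from h import *
p,o=pose(TH,28,z=100); r.move_l(p,feed=100,frame=o)
for z in(65,55,Z):
    p,o=pose(TH,28,z=z); r.move_l(p,feed=60); print(z,r.read_force())
    if abs(r.read_force()[2])>4: raise SystemExit
p,o=pose(TH+4,17); r.move_l(p,feed=40,frame=o)
push(TH+4,TH-16)
im=look("wrist",["fin_tip","dial_axis"],"pics/w5.png"); dial(im,A)
im=look("top",["fin_tip"]); im=look("side",["fin_tip"])
E
```

```text
65 [-0.11354096 -0.95129161 -0.14285622]
55 [0.11734827 0.16146945 0.15426685]
46 [-0.35987038  0.68288     1.2386005 ]
turned 0.0 push 0.3  F [-0.4  0.3  0.7]  t 15.7
turned 4.0 push 2.2  F [-2.1 -1.   1.5]  t 15.9
turned 8.0 push 4.7  F [-4.7 -1.4  1.6]  t 16.1
turned 12.0 push 1.3  F [-1.3  0.4  0.4]  t 16.4
turned 16.0 push -0.8  F [ 0.7 -0.1 -0.5]  t 16.6
wrist fin_tip []
wrist dial_axis [([514.1, 220.1, 64.3], 0.65)]
fin n 1106 z 91.30573932646135 ((499.7497863769531, 239.56317138671875), (14.009626388549805, 52.04570388793945), 24.239145278930664)
disc n 7449 ((511.4441223144531, 228.52647399902344), 42.234378814697266) 66.7513605416564
centre [494.0360477  249.72178472] angle mod 180 114.46548656236614
top fin_tip []
side fin_tip [([525.3, 258.7, 78.3], 0.57), ([520.5, 429.3, 1.3], 0.51)]
```

View pics/w5.png

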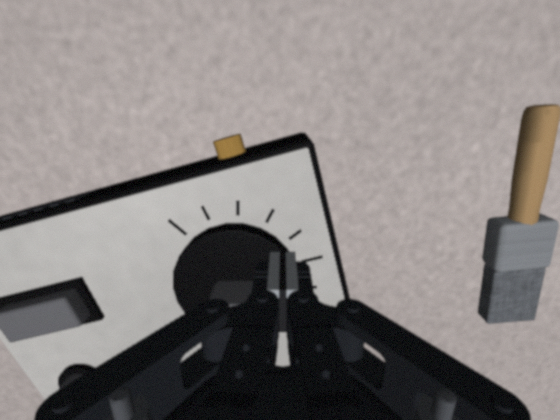

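Force peaked at 4.7 N and dropped near 12°, and the side view puts the fin tip near 73°, so that is one click. In the picture the fin at (232,290) has moved ahead of the fingertip at (283,260). Continue to three clicks and check.

```bash
python3 - <<'E'
from h import *
push(TH-16,TH-66,2.5)
for c in("side","top","wrist"):
    im=look(c,["fin_tip","dial_axis"])
E
```

```text
turned 18.5 push -1.4  F [ 1.3 -0.5  0.2]  t 17.2
turned 21.0 push -0.4  F [0.6 0.8 0.2]  t 17.5
turned 23.5 push -0.2  F [ 0.1 -0.5  0. ]  t 17.8
turned 26.0 push -0.8  F [ 0.9  0.1 -0.5]  t 18.0
turned 28.5 push 2.0  F [-2.2 -0.5  1.3]  t 18.2
turned 31.0 push 4.9  F [-5.1  0.3  2.5]  t 18.5
turned 33.5 push 3.4  F [-3.1  1.3  1. ]  t 18.8
turned 36.0 push 1.9  F [-1.8  0.8 -0.5]  t 19.0
turned 38.5 push 0.6  F [-0.5  0.4 -0.6]  t 19.2
turned 41.0 push 0.1  F [0.1 0.4 0.3]  t 19.5
turned 43.5 push -0.3  F [ 0.1 -0.4 -0.3]  t 19.8
turned 46.0 push 0.3  F [-0.3  0.   0.4]  t 20.0
turned 48.5 push 0.3  F [ 0.2  0.8 -0.6]  t 20.2
turned 51.0 push 0.1  F [ 0.3  0.4 -0.7]  t 20.5
turned 53.5 push 2.0  F [-2.   0.8  0.9]  t 20.8
turned 56.0 push 5.0  F [-3.6  3.6  1.3]  t 21.0
turned 58.5 push 3.2  F [-2.8  1.8 -0. ]  t 21.2
turned 61.0 push 2.0  F [-1.   1.7  0. ]  t 21.5
turned 63.5 push 0.5  F [-0.5  0.3 -0.6]  t 21.8
turned 66.0 push 0.7  F [-1.6 -0.2 -0.4]  t 22.0
side fin_tip [([547.5, 241.2, 78.3], 0.68), ([530.0, 220.5, 79.9], 0.53)]
side dial_axis [([515.0, 225.1, 67.5], 0.86)]
top fin_tip [([548.3, 239.9, 80.6], 0.58)]
top dial_axis [([518.4, 225.3, 68.8], 0.55)]
wrist fin_tip []
wrist dial_axis []
```

Three clean humps so far, and the tip at about 26° matches three clicks (28°). Now the last click, then retreat and check.

```bash
python3 - <<'E'
from h import *
push(TH-66,TH-88.5,2.5)
p,o=pose(TH-88.5,30); r.move_l(p,feed=80)
p[2]=150; r.move_l(p,feed=200)
r.move_to([500,130,190],R(60,-1))
im=look("wrist",["fin_tip","dial_axis","bar_key_top","round_key_top"],"pics/w6.png"); dial(im,A)
P=cloud(im)
for k in spotter.trace(im,"bar_key")[:2]:
    q=P[k["pixels"]]; q=q[q[:,2]>66]; print(k["p"],len(q),q.mean(0) if len(q) else 0)
print(look("side",["fin_tip"]) is None,r.read_time_s())
E
```

```text
turned 68.5 push 0.2  F [0.  0.2 0.4]  t 22.7
turned 71.0 push 0.0  F [-0.2 -0.1  0.1]  t 22.9
turned 73.5 push 0.4  F [-1.2 -0.1  0.1]  t 23.2
turned 76.0 push 0.2  F [-0.7 -0.1 -0.2]  t 23.4
turned 78.5 push 3.6  F [-1.6  3.2  0. ]  t 23.7
turned 81.0 push 4.6  F [-2.3  4.1  0.5]  t 23.9
turned 83.5 push 2.6  F [-1.1  2.4 -0.4]  t 24.2
turned 86.0 push 1.1  F [ 1.   1.4 -0.9]  t 24.4
turned 88.5 push -0.6  F [ 0.3 -0.5 -0.8]  t 24.7
wrist fin_tip [([552.6, 233.7, 78.0], 0.97), ([528.4, 218.4, 80.0], 0.54)]
wrist dial_axis [([515.7, 223.3, 65.3], 0.63)]
wrist bar_key_top [([624.3, 160.2, 53.8], 0.7), ([525.0, 99.8, 71.8], 0.64)]
wrist round_key_top [([581.2, -189.2, -3.1], 0.65)]
fin n 695 z 90.29267620644885 ((527.0166625976562, 226.91339111328125), (49.458168029785156, 12.137744903564453), 14.202762603759766)
disc n 4530 ((514.9794311523438, 224.28005981445312), 37.201602935791016) 66.63152650620339
centre [526.24809721 226.42164468] angle mod 180 14.24908400044058
0.94 873 [524.12307841 101.79452777  68.3328581 ]
side fin_tip [([554.3, 235.4, 80.1], 0.75)]
False 27.0667
```

View pics/w6.png

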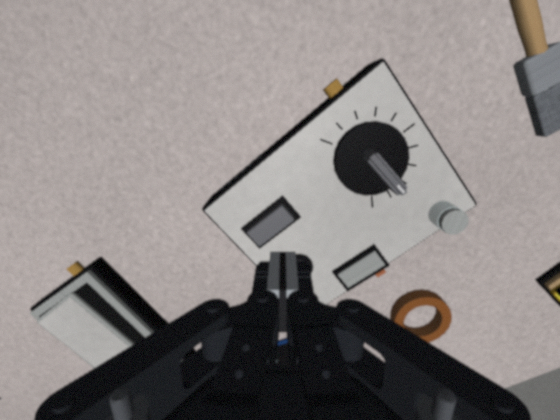

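The picture shows the fin from (370,155) to (405,188) at about 14°, which is balanced on the hump just past 3.5 clicks and not seated at 4° (click four). It needs a few more degrees from the finger, to a commanded 97°. That is well short of the next hump at 108°.

```bash
python3 - <<'E'
from h import *
p,o=pose(TH-80,28,z=110); r.move_to(p,o)
p[2]=Z; r.move_l(p,feed=120)
p,o=pose(TH-82,17); r.move_l(p,feed=50,frame=o)
push(TH-82,TH-97,2.5)
p,o=pose(TH-97,30); r.move_l(p,feed=80)
p[2]=120; r.move_l(p,feed=200)
r.move_to([505,120,170],R(60,-1))
im=look("wrist",["fin_tip"],"pics/w7.png"); dial(im,A); look("side",["fin_tip"]); print(r.read_time_s())
E
```

```text
turned 84.5 push -0.3  F [-0.5 -0.5 -0.5]  t 29.3
turned 87.0 push -0.6  F [ 0.8 -0.4 -0.4]  t 29.5
turned 89.5 push -0.9  F [ 0.  -0.9  0.5]  t 29.8
turned 92.0 push 0.2  F [-0.7  0.1  0.3]  t 30.0
turned 94.5 push 0.1  F [0.  0.1 0.2]  t 30.3
turned 97.0 push -0.5  F [-0.1 -0.5 -0.6]  t 30.5
wrist fin_tip [([552.8, 227.8, 81.7], 0.62)]
fin n 860 z 90.32173194297172 ((528.0089111328125, 224.5899658203125), (50.57334518432617, 12.516826629638672), 3.8435189723968506)
disc n 5354 ((515.7384643554688, 223.4201202392578), 37.63589096069336) 66.66984083359219
centre [526.54462111 223.82301928] angle mod 180 3.3670698083855095
side fin_tip [([525.5, 229.4, 78.1], 0.24)]
32.6583
```

The dial sits at 3.8°, exactly four clicks. Now the bar key, with a force-guarded press.

```bash
python3 - <<'E'
from h import *
b=[524.1,101.5]
r.move_to([*b,75],R(90,-1)); r.move_l([*b,44],feed=80)
for z in np.arange(42,28.9,-1):
    r.move_l([*b,z],feed=30); f=r.read_force()[2]; print(z,round(f,1),end=" | ")
    if f>9: break
r.hold(.2); print(r.read_force(),r.read_time_s())
r.move_l([*b,z+12],feed=60); r.move_l([*b,130],feed=250)
print(r.read_time_s())
im=look("side",["fin_tip"],"pics/s8.png"); print(r.read_force())
E
```

```text
42.0 1.1 | 41.0 2.1 | 40.0 2.1 | 39.0 3.3 | 38.0 3.7 | 37.0 4.2 | 36.0 9.0 | 35.0 15.4 | [-3.68528411  0.15970191 13.95379283] 36.0
36.8333
side fin_tip [([552.3, 227.0, 77.6], 0.61)]
[-0.07399259  0.09081972 -0.92880343]
```

The key bottomed out (force rose past 5 N to 14 N) and was released. The dial is still at about 4°. Handing in.

```bash
python3 -c "
from plant import sign_off
print(sign_off())"
```

```text
the job is handed in; nothing more can be done
None
```

The dial now sits four clicks clockwise from its start (about 100° to 4°), pushed with the shut fingertips. The bar key was then pressed fully down (14 N) and released with the arm clear, and the job was handed in at about 37 s; no verdict came back, and I took no close-up of the key afterwards.

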